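# Rock the jammed black cruet out of its dock

### The arm

A 6-joint arm with a two-finger parallel gripper is mounted at the origin on a cart in front of the work surface, level with it; the furniture and walls round the work are solid. World frame = base frame: x ahead of the robot, y to its left, z up, the work surface at z = 0. Lengths are in m, angles in rad, forces in N, time in s.
With the tool pointing down it reaches from about 0.3 to 0.75 m from the base axis. Payload 8.5 kg.
Tool frame: the origin (TCP) lies at the very end of the fingers, on their centre line; the grasp point (between the pads) lies ctrl.pinch_z behind it (ctrl.pinch_z is the distance from the TCP to the grasp point, in m); z points along the fingers, y is the line along which they close (so a half turn about z gives the same grasp; the last joint's range is limited). The gripper opens to 85 mm and grips with 20 to 120 N. Pads are 22 mm wide; open, the fingers measure 114 mm over their backs; the gripper's body (76 mm by 85 mm) begins 54 mm behind the grasp point. The pads swing forward as they close: fully open they stand 13 mm farther back than shut.
Start: joints at [0.991, 0.381, 1.297, -0, 1.464, -0.215], TCP at [0.196, 0.514, 0.203] pointing down, gripper open.
Joint ranges: [-3.11, 3.11], [-0.89, 2.33], [0.22, 2.48], [-1.42, 4.56], [0.17, 2.85], [-2.88, 2.88]. Speed limits (rad/s): [2.39, 2.39, 3.14, 3.14, 3.14, 3.14].

### API

Orientations are given as a 3x3 rotation matrix whose columns are the frame's x, y, z axes.
In Python, from plant import ctrl, capture gives the robot as it stands.
- The arm moves only by the tool carry_out, never from a script. Its argument "increments" is one flat list of numbers, 6 for each row, row after row: the shift along the tool's x, y, z in cm, then the turn, a rotation vector about the tool's x, y, z in rad. In form: [x, y, z, wx, wy, wz, x, y, z, wx, wy, wz, ...]. A call has 1 to 12 rows; each row shifts and turns the commanded pose from where the row before left it, along the tool's axes as they then stand; what a row does not reach is not made up. A row lasts 1/10 s, in which the tool goes at most 50 mm and 8.59 degrees, less where a joint would pass 70% of its speed; a pose out of reach is approached as far as the arm can. A call with a gripper value outside its range is refused whole. "hand" is the closure, from -1 (fully open) to 1 (shut), set as the call begins (left out, the last holds). The fingers move at their own pace and stop on an object; the grip force is fixed at half the most. Time passes only in rows, so rows that do not move let the fingers close. It gives the time, the measured TCP pose, the force, the opening and the grip force at its end, in the units of the state.
- ctrl.observe(): the state, without advancing time (a new reading comes with each control period).
- capture(name): name is "side" or "top"; returns a dict with "img" (384x512x3 uint8, red, green, blue), "fx", "fy", "cx", "cy" (pixels), "T" (4x4, takes a point from camera to world coordinates). Camera axes: x right, y down, z forward; pixel columns grow to the right and rows downward; lengths in m; the calibration is good to about 2 mm. A picture is of the moment at which its call begins. There is no depth.
- ctrl.finish_job(): hands the job in; it is judged then, once.
The state is a dict: "time": time; "qpos": joint angles; "dq": joint speeds; "joint_efforts": joint torques, N m; "ee_pos": TCP position; "ee_rot": TCP orientation; "ft_force": force on the tool from outside, world axes, zero at the start; "moment": the same for the moment, N m; "width": opening from 0.0 (shut) to 1.0 (fully open); "grip_force": force on a finger pad.
Only numpy, scipy, OpenCV 4.12 (cv2) and the standard library are available. Lean on these libraries where they do the work, as an engineer would, in place of code of your own. Each camera call takes 0.05 s, during which the arm holds its last target. There are 200 camera calls.

### The job

The black cruet is jammed in its wooden dock: the dock's two stiff cheeks hook over the ring on its neck. Rock the cruet by its knob towards one cheek and then towards the other, so that both cheeks are pushed well back, then lift it straight out and stand it upright in the middle of the cork coaster. Leave the tan cruet seated in its own dock.

Things in the scene. Friction and masses are not known exactly. Their poses are not given: they have to be found in the camera images.
- black_cruet_center (a point): Centre, half-way up, of the black glass cruet: a round stoppered bottle 53 mm in diameter, 162 mm tall, about 0.3 kg, z up along it. Foot 81 mm below this point, standing loosely in its dock's well. On its neck, which is 24 mm thick, is a flat steel ring 44 mm in diameter, its top 35.5 mm above this point.
- black_cruet_knob (a point): Middle of the round glass knob on top of the black cruet, the place to grip: 24 mm in diameter, 28 mm high, fixed to the bottle; 67 mm above the cruet's centre and 148 mm above its foot. Neck and ring lie below it. Leaning the cruet some 6 degrees takes the knob 14 to 17 mm sideways and about 2 mm up.
- dock_a: Dark wooden dock of the black cruet, fixed; origin at the centre of its underside. Base 86 (x) by 150 (y) by 20 mm with a round well 57 mm wide, floor 6 mm up. Cheeks 28 mm wide, 132 mm high stand at the cruet's +y and -y sides: rock along the dock's y, fingers before and behind the knob (along x). The well holds the foot (2 mm play): the cruet leans, not slides.
- dock_a_left (a joint): Cheek on dock_a's +y side: distance pushed away from the cruet, 0 (hooked on) to 0.011 m (fully back). Its brass lip overhangs the neck ring by 6 mm and blocks lifting after 3 mm. Leaning the cruet some 6 degrees its way pushes it 8 to 11 mm back; it yields at 8 N and stays where it was pushed.
- dock_a_right (a joint): Cheek on dock_a's -y side, the mirror image of the other: distance pushed away from the cruet, 0 (hooked on) to 0.011 m (fully back). With both cheeks back the cruet lifts straight out; its foot is above the cheeks once lifted 130 mm.
- coaster_top (a point): Centre of the upper face of the round cork coaster, 110 mm in diameter, 8 mm thick, fixed flat on the worktop; the black cruet shall stand on it.
- tan_cruet_center (a point): Centre (half-way up) of the tan cruet, of the same shape and size as the black one, held in a second dock like dock_a; it stays where it is.
There are look-alikes about, which are no part of the job. What is shaped like the dock_a but turquoise is not meant.

How it is judged:
On the way, in this order (a step that is already met when the one before it is completed fails the run):
1. The black cruet, its foot still in the well, has been leaned over to one side so that the cheek there is pushed back more than 7 mm (z of black_cruet_center in the frame of dock_a below 0.097 m and ((value of joint dock_a_left above 0.007 m and y of black_cruet_center in the frame of dock_a above 0.003 m) or (value of joint dock_a_right above 0.007 m and y of black_cruet_center in the frame of dock_a below -0.003 m))), for 0.05 s.
2. Then leaned over, foot still in the well, until both cheeks are pushed back more than 7 mm (z of black_cruet_center in the frame of dock_a below 0.097 m and angle between black_cruet_center's own z axis and vertical above 0.04 rad and value of joint each of dock_a_left, dock_a_right above 0.007 m), for 0.05 s.
3. The black cruet is lifted clear of its well (z of black_cruet_center in the frame of dock_a above 0.14 m), for 0.1 s.
At the end, for the whole second after the job is handed in: The black cruet stands upright (within about 8 degrees) on the cork coaster with its axis within 25 mm of the coaster's centre, and the tan cruet is within 15 mm of where it started (horizontal distance between black_cruet_center and coaster_top below 0.025 m and z of black_cruet_center in the frame of coaster_top between 0.076 and 0.086 m and angle between black_cruet_center's own z axis and vertical below 0.15 rad and distance of tan_cruet_center from where it was at the start of the episode below 0.015 m); the robot touches nothing.
It fails at once if The tan cruet is shifted by more than 15 mm (distance of tan_cruet_center from where it was at the start of the episode above 0.015 m).
It also fails if it takes over 51 s, if anything falls off the work surface, if the arm or the gripper's body presses on something with over 40 N, if the wrist force passes 120 N, or if a joint passes its speed limit or range.

## Working session

There is one attempt and no reset: what is moved stays moved. The work goes in short steps, Python scripts to look and compute and a tool call to move; the robot and the scene stay as the last step left them, time stands still between calls to the robot, and variables do not carry over. Pictures are saved under pics/ and viewed, at most 12 in all, crops included, and the job is handed in when it is done.

Besides the shell and the picture viewer there is one more tool, called as a command line: name --argument value ..., lists and objects as JSON in quotes. carry_out: Moves the arm, as the interface text tells. Its arguments: {"type":"object","properties":{"increments":{"type":"array"},"hand":{"type":"number"}},"required":["increments"]}

```bash
mkdir -p pics; cat > h.py <<'E'
import numpy as np, cv2
from plant import ctrl, capture
def snap(name,fn):
    c=capture(name); cv2.imwrite('pics/'+fn,cv2.cvtColor(c['img'],cv2.COLOR_RGB2BGR)); np.savez('pics/'+fn[:-4],**{k:c[k] for k in('img','fx','fy','cx','cy','T')}); return c
def load(fn): return np.load('pics/'+fn+'.npz')
def ray(c,u,v):
    d=np.array([(u-c['cx'])/c['fx'],(v-c['cy'])/c['fy'],1.]); T=c['T']; return T[:3,3],T[:3,:3]@d
def atz(c,u,v,z):
    o,d=ray(c,u,v); return o+d*(z-o[2])/d[2]
def proj(c,p):
    q=np.linalg.inv(c['T'])@np.append(p,1); return c['fx']*q[0]/q[2]+c['cx'],c['fy']*q[1]/q[2]+c['cy']
E
python3 - <<'E'
from h import *
for n in('top','side'):
    c=snap(n,n+'0.png'); print(n,c['fx'],c['T'].round(3).tolist())
s=ctrl.observe(); print(s['time'],s['ee_pos'],s['ee_rot'],s['width'],ctrl.pinch_z)
E
cd pics; python3 -c "
import cv2
for n in('top0','side0'): cv2.imwrite(n+'b.png',cv2.resize(cv2.imread(n+'.png'),(800,600),interpolation=cv2.INTER_CUBIC))"
```

```text
top 393.0864442448279 [[-0.011, -0.994, 0.108, 0.378], [-1.0, 0.009, -0.013, 0.174], [0.012, -0.108, -0.994, 1.275], [0.0, 0.0, 0.0, 1.0]]
side 385.54031716063645 [[-0.92, -0.224, 0.321, 0.14], [-0.391, 0.478, -0.787, 1.089], [0.023, -0.849, -0.527, 0.742], [0.0, 0.0, 0.0, 1.0]]
0.1 [0.1960493  0.51356653 0.20219239] [[-9.34195305e-01  3.56761322e-01 -7.00710545e-04]
 [ 3.56761899e-01  9.34194764e-01 -1.04379379e-03]
 [ 2.82214868e-04 -1.22509409e-03 -9.99999210e-01]] 1.0034879798605765 0.0187
```

View pics/top0b.png

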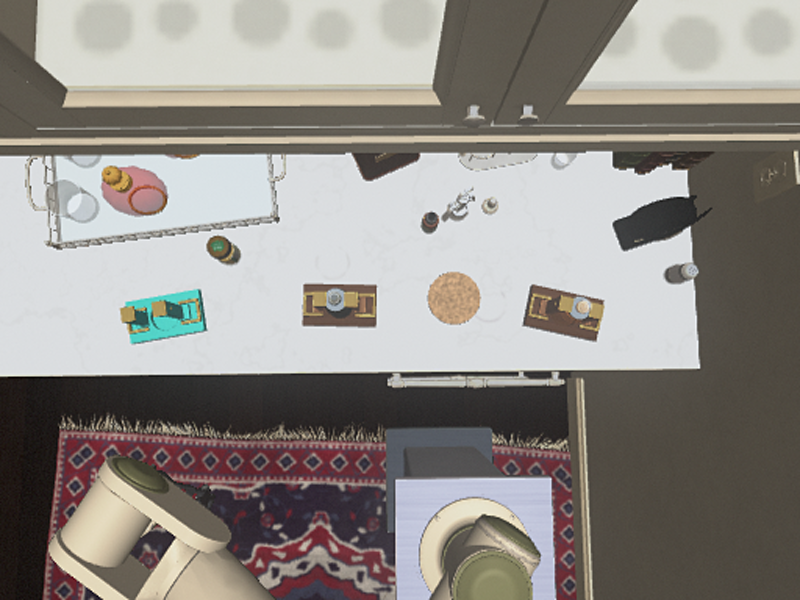

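View pics/side0b.png

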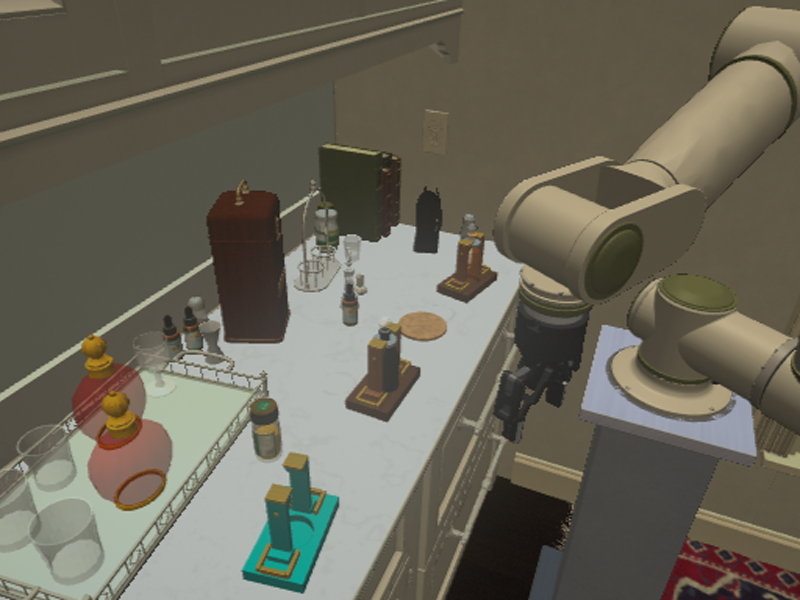

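The black cruet stands in the middle dock (top view 336,300 of 800x600). The coaster is at 453,298 and the tan cruet at 582,308 in the right dock. I'll enlarge the middle dock next.

```bash
cd pics; python3 -c "
import cv2,numpy as np
a=cv2.imread('top0.png')[170:220,185:315]; b=cv2.imread('side0.png')[190:275,210:295]
a=cv2.resize(a,None,fx=6,fy=6,interpolation=2); b=cv2.resize(b,None,fx=7,fy=7,interpolation=2)
cv2.imwrite('ca.png',a); cv2.imwrite('cb.png',b)"
```

```text
(no output)
```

View pics/ca.png

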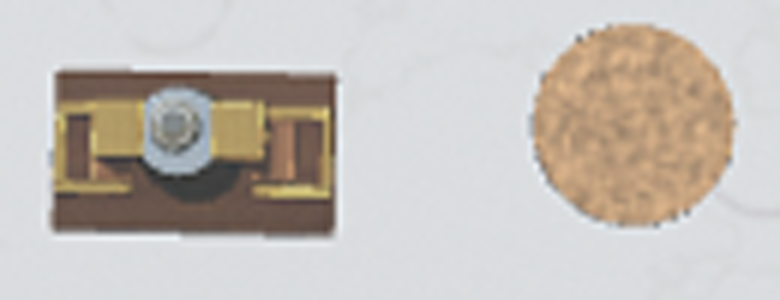

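View pics/cb.png

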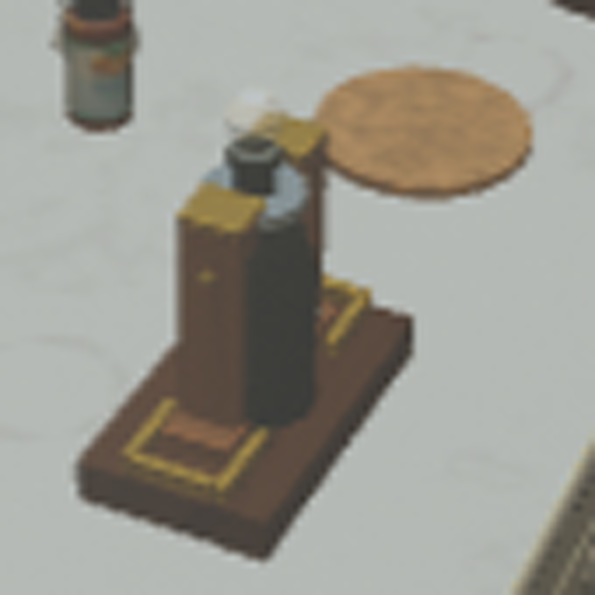

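Top crop: dock corners are at (55,70), (337,73), (335,235) and (52,233). The knob is at (174,124), the ring at (178,131) and the coaster centre at (633,125). In the side crop the glass knob is centred near (255,113) above the dark stem.

```bash
python3 - <<'E'
from h import *
c=load('top0'); s=load('side0')
P=lambda u,v,z: atz(c,185+(u+.5)/6-.5,170+(v+.5)/6-.5,z)
k=[P(u,v,.02) for u,v in((55,70),(337,73),(335,235),(52,233))]
for p in k: print(p.round(4))
print('ctr',np.mean(k,0).round(4), 'yaw of +y axis', np.degrees(np.arctan2(*( (k[0]-k[1]+k[3]-k[2])[:2]))))
print('knob',P(174,124,.164).round(4),'ring',P(178,131,.1225).round(4),'coaster',P(633,125,.008).round(4))
for z in (.154,.168,.12): print(z,[ (np.array(proj(s,np.r_[P(176,130,.1225)[:2],z]))-[210,190])*7 ])
E
```

```text
[0.5485 0.3433 0.02  ]
[0.5455 0.1923 0.02  ]
[0.4585 0.194  0.02  ]
[0.4611 0.3444 0.02  ]
ctr [0.5034 0.2685 0.02  ] yaw of +y axis 1.0621903049324084
knob [0.5027 0.2675 0.164 ] ring [0.5039 0.2691 0.1225] coaster [0.5173 0.0326 0.008 ]
0.154 [array([253.32350264, 118.30908168])]
0.168 [array([253.63701249,  88.6218923 ])]
0.12 [array([252.57981131, 188.73144884])]
```

carry_out --increments '[0,0,0,0,0,0.136,0,0,0,0,0,0.136,0,0,0,0,0,0.136,0,0,0,0,0,0.136,0,0,0,0,0,0.136,0,0,0,0,0,0.136,0,0,0,0,0,0.136,0,0,0,0,0,0.136,0,0,0,0,0,0.136,0,0,0,0,0,0]' --hand -1

```text
time: 1.1
ee_pos: [0.1961, 0.5136, 0.2024]
ee_rot: [[0.019, 1.0, -0.0], [1.0, -0.019, -0.001], [-0.001, -0.0, -1.0]]
ft_force: [0.5, 0.4, -0.2]
width: 1.0
grip_force: 0.0
```

carry_out --increments '[-2.18,2.83,0,0,0,0,-2.18,2.83,0,0,0,0,-2.18,2.83,0,0,0,0,-2.18,2.83,0,0,0,0,-2.18,2.83,0,0,0,0,-2.18,2.83,0,0,0,0,-2.18,2.83,0,0,0,0,-2.18,2.83,0,0,0,0,-2.18,2.83,0,0,0,0,-2.18,2.83,0,0,0,0,-2.18,2.83,0,0,0,0,0,0,0,0,0,0]'

```text
time: 2.3
ee_pos: [0.5058, 0.2658, 0.202]
ee_rot: [[0.018, 1.0, -0.0], [1.0, -0.018, -0.001], [-0.001, -0.0, -1.0]]
ft_force: [0.2, 0.4, -0.5]
width: 0.999
grip_force: 0.0
```

```bash
python3 - <<'E'
from h import *
c=snap('side','side1.png'); s=ctrl.observe(); print(s['ee_pos'],proj(c,s['ee_pos']))
cv2.imwrite('pics/cc.png',cv2.resize(cv2.imread('pics/side1.png')[120:280,170:330],None,fx=3.7,fy=3.7,interpolation=2))
E
```

```text
[0.50413978 0.26720072 0.20207391] (np.float64(246.8501071997788), np.float64(191.62069924385872))
```

View pics/cc.png

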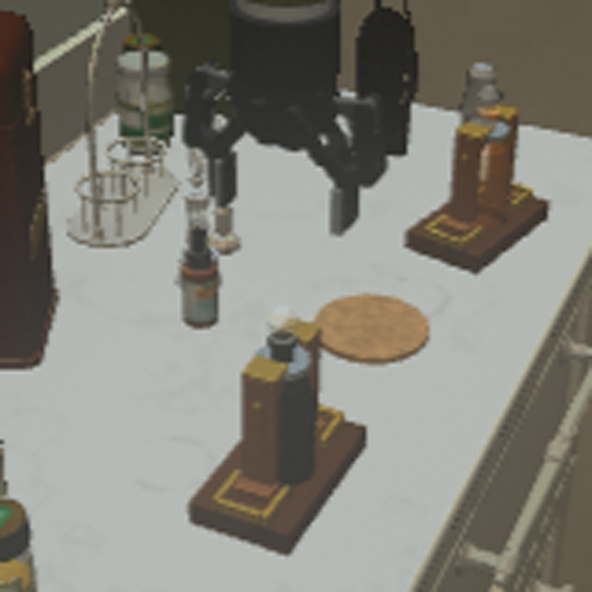

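The gripper is centred above the knob: fingers sit either side at crop (220,190) and (345,215), and the knob is at (282,318). I'll descend next.

carry_out --increments '[0.1,0,1,0,0,0,0,0,1,0,0,0,0,0,1,0,0,0,0,0,1,0,0,0,0,0,1,0,0,0,0,0,0.7,0,0,0,0,0,0.7,0,0,0,0,0,0,0,0,0,0,0,0,0,0,0]'

```text
time: 3.25
ee_pos: [0.5033, 0.2694, 0.1389]
ee_rot: [[0.018, 1.0, 0.0], [1.0, -0.018, 0.0], [0.0, 0.0, -1.0]]
ft_force: [0.5, -0.5, 0.4]
width: 1.001
grip_force: 0.0
```

carry_out --increments '[0,0,0,0,0,0,0,0,0,0,0,0,0,0,0,0,0,0,0,0,0,0,0,0,0,0,0,0,0,0,0,0,0,0,0,0,0,0,0,0,0,0,0,0,0,0,0,0,0,0,0,0,0,0,0,0,0,0,0,0]' --hand 1

```text
time: 4.25
ee_pos: [0.5035, 0.2695, 0.1392]
ee_rot: [[0.018, 1.0, 0.001], [1.0, -0.018, 0.0], [0.0, 0.001, -1.0]]
ft_force: [0.8, -0.2, 5.9]
width: -0.003
grip_force: 3.5
```

```bash
python3 - <<'E'
from h import *
c=snap('side','side2.png'); s=ctrl.observe(); print(s['ee_pos'],proj(c,s['ee_pos']),s['width'])
d=snap('top','top2.png')
a=cv2.resize(cv2.imread('pics/side2.png')[160:260,190:290],None,fx=5.5,fy=5.5,interpolation=2)
cv2.imwrite('pics/cd.png',a)
E
```

```text
[0.50343822 0.26950504 0.13914678] (np.float64(246.52187420668764), np.float64(211.32062280933928)) -0.0008153573397022091
```

View pics/cd.png

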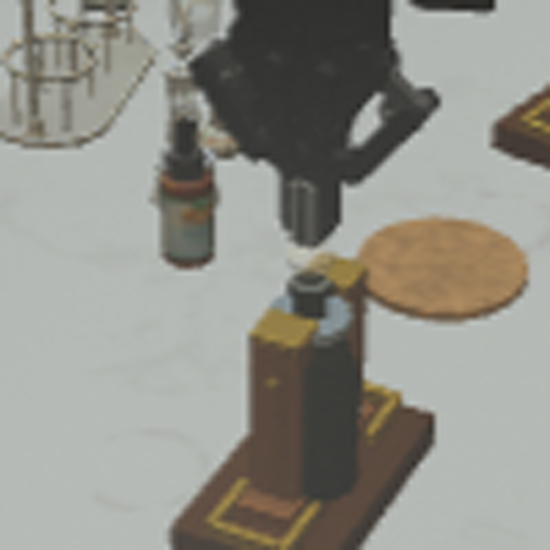

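The fingers are shut with the tips at crop (308,243), just above the glass knob at (308,260). They come out higher in the picture than the reported TCP, which projects to (311,282). I'll check the top view to separate a sideways offset from a height offset.

```bash
python3 - <<'E'
from h import *
c=load('side2');d=load('top2'); s=ctrl.observe(); p=s['ee_pos']
for q in (p,p+[0,-.03,0],p+[-.03,0,0],p+[0,0,.027]): print((np.array(proj(c,q))-[190,160])*5.5,(np.array(proj(d,q))-[165,145])*6)
print(s['qpos'],s['moment'],s['ft_force'])
a=cv2.resize(cv2.imread('pics/top2.png')[145:245,165:295],None,fx=6,fy=6,interpolation=2)
cv2.imwrite('pics/ce.png',a)
E
```

```text
[310.83810606 282.25331025] [291.70217252 275.65454766]
[334.55704623 253.06960804] [353.76454837 275.06901493]
[365.03774643 296.27063339] [291.72814689 337.47287157]
[311.33672015 237.63875923] [286.89708348 269.44171001]
[2.84260046e-01 4.68673097e-01 1.34400781e+00 2.20600536e-05
 1.32783665e+00 3.02281355e-01] [-0.01149277 -0.0497163  -0.03171471] [-0.05563472  0.16707502  5.25704087]
```

View pics/ce.png

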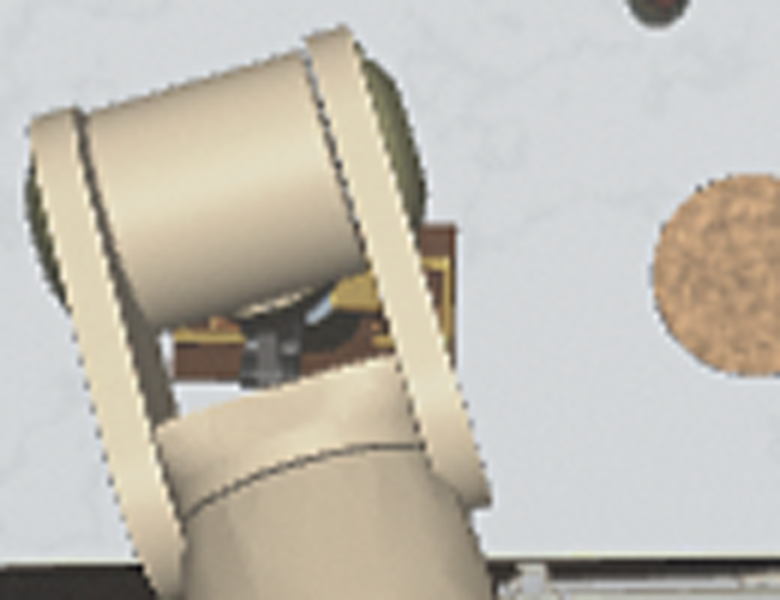

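The lateral position agrees, but the fingertips are about 25 mm higher than the reported TCP and rest on top of the knob. I'll open, go down by that amount and grip again.

carry_out --increments '[0,0,-0.3,0,0,0,0,0,0,0,0,0,0,0,0,0,0,0,0,0,0,0,0,0,0,0,0,0,0,0,0,0,0,0,0,0,0,0,0,0,0,0,0,0,0,0,0,0]' --hand -1

```text
time: 5.15
ee_pos: [0.5032, 0.2694, 0.1417]
ee_rot: [[0.018, 1.0, -0.0], [1.0, -0.018, 0.0], [0.0, -0.0, -1.0]]
ft_force: [0.6, -0.2, -0.7]
width: 1.001
grip_force: 0.0
```

carry_out --increments '[0,0,0.7,0,0,0,0,0,0.7,0,0,0,0,0,0.7,0,0,0,0,0,0.6,0,0,0,0,0,0,0,0,0,0,0,0,0,0,0]'

```text
time: 5.75
ee_pos: [0.5032, 0.2694, 0.1146]
ee_rot: [[0.018, 1.0, -0.0], [1.0, -0.018, -0.0], [-0.0, -0.0, -1.0]]
ft_force: [0.3, 0.3, 0.2]
width: 1.002
grip_force: 0.0
```

carry_out --increments '[0,0,0,0,0,0,0,0,0,0,0,0,0,0,0,0,0,0,0,0,0,0,0,0,0,0,0,0,0,0,0,0,0,0,0,0,0,0,0,0,0,0,0,0,0,0,0,0,0,0,0,0,0,0,0,0,0,0,0,0]' --hand 1

```text
time: 6.75
ee_pos: [0.5034, 0.2695, 0.1151]
ee_rot: [[0.018, 1.0, 0.001], [1.0, -0.018, 0.0], [0.0, 0.001, -1.0]]
ft_force: [0.2, 0.6, 4.6]
width: 0.244
grip_force: 58.8
```

It gripped, but on the upper slope of the knob (about 20.7 mm across), so I'll regrip 6 mm lower.

carry_out --increments '[0,0,0,0,0,0,0,0,0,0,0,0,0,0,0,0,0,0,0,0,0,0,0,0,0,0,0,0,0,0,0,0,0.3,0,0,0,0,0,0.3,0,0,0,0,0,0,0,0,0]' --hand -1

```text
time: 7.55
ee_pos: [0.5029, 0.2693, 0.1081]
ee_rot: [[0.018, 1.0, -0.001], [1.0, -0.018, -0.0], [-0.0, -0.001, -1.0]]
ft_force: [0.4, -0.2, -1.1]
width: 1.0
grip_force: 0.0
```

carry_out --increments '[0,0,0,0,0,0,0,0,0,0,0,0,0,0,0,0,0,0,0,0,0,0,0,0,0,0,0,0,0,0,0,0,0,0,0,0,0,0,0,0,0,0,0,0,0,0,0,0,0,0,0,0,0,0,0,0,0,0,0,0]' --hand 1

```text
time: 8.55
ee_pos: [0.5034, 0.2695, 0.109]
ee_rot: [[0.018, 1.0, 0.001], [1.0, -0.018, 0.0], [0.0, 0.001, -1.0]]
ft_force: [-0.4, 0.5, 4.7]
width: 0.248
grip_force: 58.9
```

carry_out --increments '[0.22,0,-0.04,0,-0.019,0,0.22,0,-0.04,0,-0.019,0,0.22,0,-0.04,0,-0.019,0,0.22,0,-0.04,0,-0.019,0,0,0,0,0,0,0]'

```text
time: 9.05
ee_pos: [0.5034, 0.2776, 0.11]
ee_rot: [[0.018, 1.0, -0.001], [0.997, -0.018, -0.08], [-0.08, -0.0, -0.997]]
ft_force: [-0.4, -5.1, 4.9]
width: 0.243
grip_force: 58.8
```

carry_out --increments '[0.22,0,-0.03,0,-0.019,0,0.22,0,-0.03,0,-0.019,0,0.15,0,-0.02,0,-0.01,0,0,0,0,0,0,0,0,0,0,0,0,0]'

```text
time: 9.55
ee_pos: [0.5034, 0.2812, 0.1104]
ee_rot: [[0.019, 1.0, -0.003], [0.991, -0.019, -0.131], [-0.131, -0.001, -0.991]]
ft_force: [-0.8, -15.9, 5.4]
width: 0.248
grip_force: 58.9
```

```bash
python3 - <<'E'
from h import *
c=snap('side','side3.png'); s=ctrl.observe(); print(s['ee_pos'],s['ft_force'],s['moment'],proj(c,s['ee_pos']))
cv2.imwrite('pics/cf.png',cv2.resize(cv2.imread('pics/side3.png')[190:275,200:295],None,fx=7,fy=7,interpolation=2))
E
```

```text
[0.50345513 0.28121614 0.11042853] [ -1.378486   -16.05811956   7.21372545] [-2.59668834  0.04219743  0.03876459] (np.float64(244.7108747030301), np.float64(221.89175345238357))
```

View pics/cf.png

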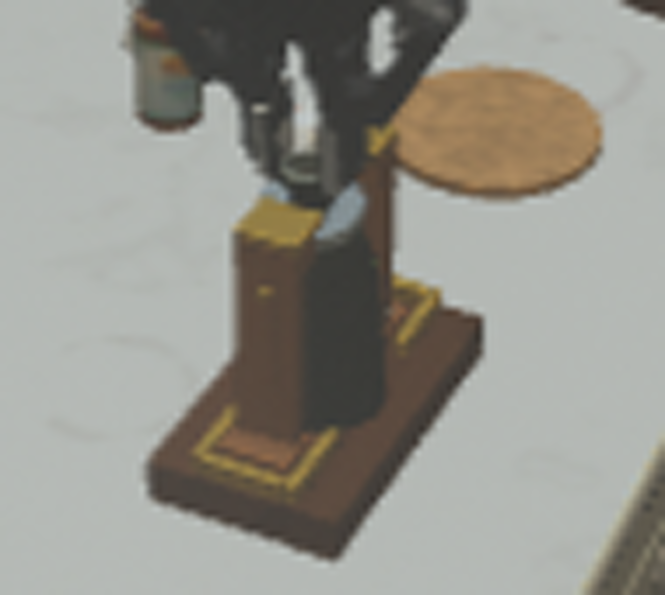

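The cruet leans toward the near (+y) cheek. The cheek's foot moved from about (285,420) to (272,435), which is roughly 8–10 mm back. I'll push a little further to be sure, then go the other way.

carry_out --increments '[0.15,0,0,0,0,0,0.15,0,0,0,0,0,0,0,0,0,0,0]'

```text
time: 9.9
ee_pos: [0.5035, 0.2817, 0.1104]
ee_rot: [[0.019, 1.0, -0.004], [0.99, -0.02, -0.136], [-0.136, -0.002, -0.991]]
ft_force: [-2.1, -27.5, 10.1]
width: 0.245
grip_force: 59.2
```

carry_out --increments '[-0.3,0,0,0,0,0,-0.29,0,0.03,0,0.02,0,-0.29,0,0.04,0,0.02,0,-0.29,0,0.04,0,0.021,0,-0.2,0,0.04,0,0.021,0,-0.2,0,0.04,0,0.021,0,-0.2,0,0.04,0,0.021,0,0,0,0,0,0,0]'

```text
time: 10.7
ee_pos: [0.5032, 0.2689, 0.1092]
ee_rot: [[0.019, 1.0, -0.0], [1.0, -0.019, 0.001], [0.001, -0.0, -1.0]]
ft_force: [0.1, -1.2, 2.7]
width: 0.245
grip_force: 58.6
```

carry_out --increments '[-0.22,0,-0.04,0,0.019,0,-0.22,0,-0.04,0,0.019,0,-0.22,0,-0.04,0,0.019,0,-0.22,0,-0.04,0,0.019,0,-0.22,0,-0.03,0,0.019,0,-0.22,0,-0.03,0,0.019,0,-0.15,0,-0.02,0,0.01,0,0,0,0,0,0,0]'

```text
time: 11.5
ee_pos: [0.5029, 0.2573, 0.1113]
ee_rot: [[0.018, 1.0, 0.003], [0.991, -0.018, 0.131], [0.131, 0.001, -0.991]]
ft_force: [0.5, 14.0, 2.2]
width: 0.242
grip_force: 58.9
```

carry_out --increments '[-0.15,0,0,0,0,0,-0.15,0,0,0,0,0,0,0,0,0,0,0]'

```text
time: 11.8
ee_pos: [0.5029, 0.2568, 0.1114]
ee_rot: [[0.017, 1.0, 0.004], [0.991, -0.017, 0.135], [0.135, 0.002, -0.991]]
ft_force: [1.4, 27.0, 1.3]
width: 0.248
grip_force: 58.8
```

carry_out --increments '[0.3,0,0,0,0,0,0.29,0,0.03,0,-0.02,0,0.29,0,0.04,0,-0.02,0,0.29,0,0.04,0,-0.021,0,0.2,0,0.04,0,-0.021,0,0.2,0,0.04,0,-0.021,0,0.2,0,0.04,0,-0.021,0,0,0,0,0,0,0]'

```text
time: 12.6
ee_pos: [0.5029, 0.2699, 0.1093]
ee_rot: [[0.017, 1.0, -0.001], [1.0, -0.017, -0.001], [-0.001, -0.001, -1.0]]
ft_force: [-0.5, -0.1, -3.5]
width: 0.246
grip_force: 58.8
```

carry_out --increments '[0,0,-0.3,0,0,0,0,0,-0.4,0,0,0,0,0,-0.5,0,0,0,0,0,-0.5,0,0,0,0,0,0,0,0,0]'

```text
time: 13.1
ee_pos: [0.5036, 0.2694, 0.1277]
ee_rot: [[0.018, 1.0, 0.002], [1.0, -0.018, 0.001], [0.001, 0.002, -1.0]]
ft_force: [-0.2, -0.3, -3.3]
width: 0.248
grip_force: 58.8
```

Lifted 18 mm and the force is just the cruet's weight, so it is free. I'll lift it the rest of the way.

carry_out --increments '[0,0,-1,0,0,0,0,0,-1.5,0,0,0,0,0,-1.5,0,0,0,0,0,-1.5,0,0,0,0,0,-1.5,0,0,0,0,0,-1.5,0,0,0,0,0,-1.5,0,0,0,0,0,-1.5,0,0,0,0,0,-1.5,0,0,0,0,0,-0.7,0,0,0,0,0,0,0,0,0]'

```text
time: 14.2
ee_pos: [0.5034, 0.2695, 0.2647]
ee_rot: [[0.018, 1.0, 0.002], [1.0, -0.018, 0.001], [0.001, 0.002, -1.0]]
ft_force: [-1.0, -0.4, -3.5]
width: 0.245
grip_force: 59.0
```

```bash
python3 - <<'E'
from h import *
c=snap('side','side4.png'); s=ctrl.observe(); p=s['ee_pos']; print(p,s['ft_force'])
f=np.r_[p[:2],.006+p[2]-.1093]; print('foot',proj(c,f),(np.array(proj(c,f))-[190,120])*4)
cv2.imwrite('pics/cg.png',cv2.resize(cv2.imread('pics/side4.png')[120:270,190:310],None,fx=4,fy=4,interpolation=2))
R=s['ee_rot']; print('to coaster, tool cm', (R.T@(np.array([.5173,.0326,p[2]])-p)*100).round(2))
E
```

```text
[0.5030598  0.26939475 0.26367541] [-0.3756347  -0.08256258 -2.78926575]
foot (np.float64(246.73387660183258), np.float64(204.97287858836816)) [226.93550641 339.89151435]
to coaster, tool cm [-23.65   1.85  -0.  ]
```

View pics/cg.png

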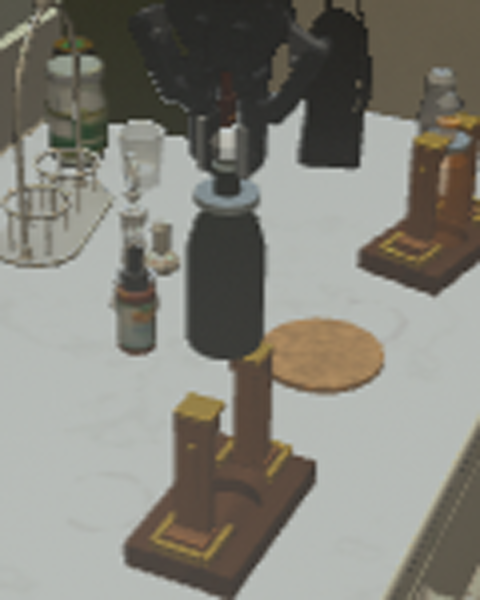

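The cruet hangs upright and clear of the dock, with its foot at about (226,345) and both cheeks well back. I'll carry it over to the coaster.

carry_out --increments '[-1.5,0.1,0,0,0,0,-2.5,0.2,0,0,0,0,-2.5,0.2,0,0,0,0,-2.5,0.2,0,0,0,0,-2.5,0.2,0,0,0,0,-2.5,0.2,0,0,0,0,-2.5,0.2,0,0,0,0,-2.5,0.2,0,0,0,0,-2.5,0.2,0,0,0,0,-1.5,0.2,0,0,0,0,-0.65,0.1,0,0,0,0,0,0,0,0,0,0]'

```text
time: 15.45
ee_pos: [0.5189, 0.0321, 0.2633]
ee_rot: [[0.019, 1.0, -0.001], [1.0, -0.019, 0.0], [0.0, -0.001, -1.0]]
ft_force: [-0.2, 0.1, -3.4]
width: 0.246
grip_force: 59.0
```

carry_out --increments '[0,0,1,0,0,0,0,0,1.5,0,0,0,0,0,1.5,0,0,0,0,0,1.5,0,0,0,0,0,1.5,0,0,0,0,0,1.5,0,0,0,0,0,1.5,0,0,0,0,0,1.5,0,0,0,0,0,1.2,0,0,0,0,0,1,0,0,0,0,0,0.7,0,0,0,0,0,0,0,0,0]'

```text
time: 16.65
ee_pos: [0.5184, 0.0331, 0.1187]
ee_rot: [[0.017, 1.0, -0.002], [1.0, -0.017, 0.0], [0.0, -0.002, -1.0]]
ft_force: [0.7, 0.8, -2.2]
width: 0.242
grip_force: 59.0
```

```bash
python3 - <<'E'
from h import *
c=snap('side','side5.png'); s=ctrl.observe(); p=s['ee_pos']; print(p,s['ft_force'],s['ee_rot'].round(3).tolist())
cv2.imwrite('pics/ch.png',cv2.resize(cv2.imread('pics/side5.png')[150:250,220:330],None,fx=5,fy=5,interpolation=2))
E
```

```text
[0.51882686 0.03288336 0.11944926] [ 0.13200405 -0.31784038 -2.64436764] [[0.018, 1.0, -0.0], [1.0, -0.018, 0.0], [0.0, -0.0, -1.0]]
```

View pics/ch.png

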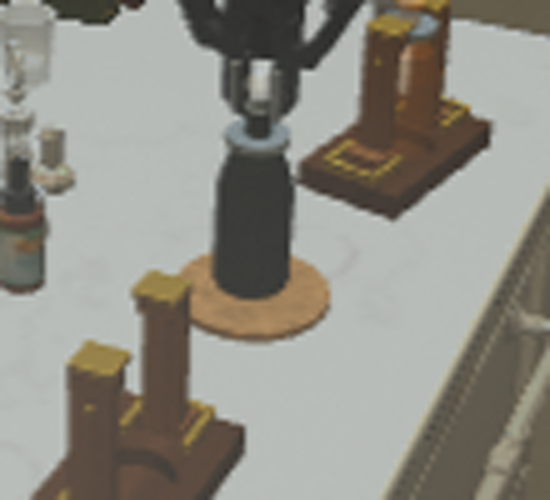

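The cruet is upright just above the coaster, with its foot at (252,285) and the coaster centre at (254,295). About 8 mm remains.

carry_out --increments '[0,0,0.3,0,0,0,0,0,0.2,0,0,0,0,0,0.2,0,0,0,0,0,0,0,0,0,0,0,0,0,0,0]'

```text
time: 17.2
ee_pos: [0.5189, 0.0326, 0.1127]
ee_rot: [[0.018, 1.0, 0.0], [1.0, -0.018, -0.0], [-0.0, 0.0, -1.0]]
ft_force: [-0.1, 0.1, -2.8]
width: 0.246
grip_force: 59.0
```

carry_out --increments '[0,0,0.1,0,0,0,0,0,0.05,0,0,0,0,0,0,0,0,0,0,0,0,0,0,0]'

```text
time: 17.6
ee_pos: [0.5189, 0.0326, 0.1111]
ee_rot: [[0.018, 1.0, -0.0], [1.0, -0.018, 0.0], [0.0, -0.0, -1.0]]
ft_force: [0.2, -0.6, -2.5]
width: 0.25
grip_force: 59.0
```

carry_out --increments '[0,0,0.1,0,0,0,0,0,0.1,0,0,0,0,0,0,0,0,0]'

```text
time: 17.9
ee_pos: [0.5198, 0.0325, 0.111]
ee_rot: [[0.018, 1.0, 0.003], [1.0, -0.018, -0.001], [-0.0, 0.003, -1.0]]
ft_force: [-1.1, 1.3, 11.6]
width: 0.248
grip_force: 60.6
```

It is in contact, so I'll release and retreat.

carry_out --increments '[0,0,-0.1,0,0,0,0,0,0,0,0,0,0,0,0,0,0,0,0,0,0,0,0,0,0,0,0,0,0,0,0,0,0,0,0,0,0,0,0,0,0,0,0,0,0,0,0,0]' --hand -1

```text
time: 18.7
ee_pos: [0.5189, 0.0326, 0.1101]
ee_rot: [[0.018, 1.0, -0.0], [1.0, -0.018, 0.0], [0.0, -0.0, -1.0]]
ft_force: [0.3, -0.2, 0.3]
width: 0.999
grip_force: 0.0
```

carry_out --increments '[0,0,-0.5,0,0,0,0,0,-1,0,0,0,0,0,-1,0,0,0,0,0,-2,0,0,0,0,0,-2,0,0,0,0,0,-2,0,0,0,0,0,-2,0,0,0,0,0,0,0,0,0,0,0,0,0,0,0]'

```text
time: 19.6
ee_pos: [0.5188, 0.0326, 0.2153]
ee_rot: [[0.018, 1.0, 0.001], [1.0, -0.018, -0.0], [-0.0, 0.001, -1.0]]
ft_force: [-0.3, -0.5, -0.7]
width: 1.0
grip_force: 0.0
```

```bash
python3 - <<'E'
from h import *
c=snap('side','side6.png'); s=ctrl.observe(); print(s['ee_pos'],s['ft_force'],s['time'])
cv2.imwrite('pics/ci.png',cv2.resize(cv2.imread('pics/side6.png')[130:250,220:340],None,fx=4.5,fy=4.5,interpolation=2))
for z in(.008,.1245,.17): print((np.array(proj(c,[.5173,.0326,z]))-[220,130])*4.5)
E
```

```text
[0.51850889 0.03266647 0.21460609] [-0.06629666  0.4475758   0.04275206] 19.65
[227.60921725 347.43320307]
[234.28205987 215.25944993]
[237.0657376  160.12115967]
```

View pics/ci.png

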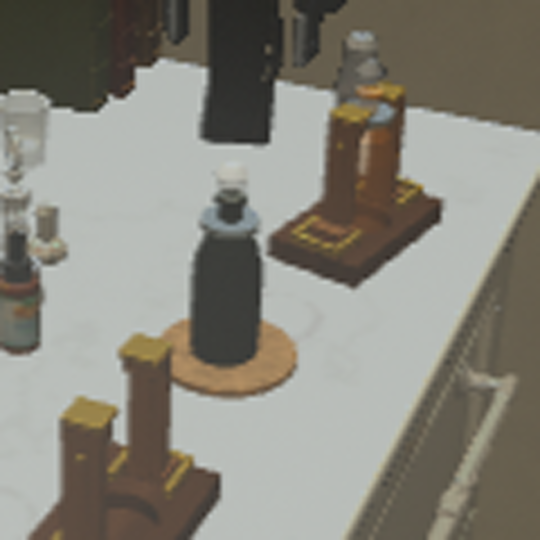

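The cruet stands upright in the middle of the coaster: foot at (227,350), ring at (231,222), predicted (227,347) and (234,215). The tan cruet is still seated and the gripper is clear, so I'll hand the job in.

```bash
python3 -c "
from plant import ctrl
print(ctrl.finish_job())"
```

```text
the job is handed in; nothing more can be done
None
```

I rocked the black cruet free of both cheeks, lifted it straight out and stood it upright in the middle of the cork coaster; the tan cruet is still in its dock, and the job was handed in at about 20 s (no verdict was shown).

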